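# Brush the end of a brass blank in the guarded brushing unit

## Robot

A 6-joint arm with a two-finger parallel gripper is mounted at the origin on the work surface; the furniture and walls round the work are solid. World frame = base frame: x ahead of the robot, y to its left, z up, the work surface at z = 0. Lengths are in mm, angles in degrees, forces in N, time in s.
With the tool pointing down it reaches from about 275 to 725 mm from the base axis. Payload 15.9 kg.
Tool frame: the origin (TCP) lies at the very end of the fingers, on their centre line; the grasp point (between the pads) lies grip_point_offset behind it (grip_point_offset is the distance from the TCP to the grasp point, in mm); z points along the fingers, y is the line along which they close (so a half turn about z gives the same grasp; the last joint's range is limited). The gripper opens to 85 mm and grips with 20 to 120 N. Pads are 22 mm wide; open, the fingers measure 114 mm over their backs; the gripper's body (76 mm by 85 mm) begins 54 mm behind the grasp point. The pads swing forward as they close: fully open they stand 13 mm farther back than shut.
Start: joints at [73.396, 12.198, -1.971, 75.831, 0, 90], TCP at [142.874, 479.137, 231.306] pointing down, gripper open.
Joint ranges: [-170.91, 170.91], [-42.67, 98.43], [-65.05, 77.54], [-120.47, 116.71], [-90, 82.35], [-180, 180]. Speed limits (degrees/s): [108.29, 108.29, 136.94, 147.25, 180, 180].

## Interface

Orientations are given as [roll, pitch, yaw] about the fixed x, y, z axes, in that order (R = Rz(yaw) Ry(pitch) Rx(roll)).
In Python, from plant import * gives the robot as it stands.
- The arm moves only by the tool servo_tool, never from a script. Its argument "deltas" is a list of rows, each an object with "travel": the shift along the world's x, y, z as a fraction of full scale, a list of three; "dr": the turn, a rotation vector about the world's x, y, z as a fraction of full scale, a list of three; "claw": the opening, from 0 (shut) to 1 (fully open). A call has 1 to 8 rows; each row shifts and turns the commanded pose from where the row before left it; what a row does not reach is not made up. Full scale, the value 1, is 50 mm for a shift and 180 degrees for a turn. A row lasts 1/8 s, in which the tool goes at most 62.5 mm and 10.7 degrees, less where a joint would pass 70% of its speed; a pose out of reach is approached as far as the arm can. A call with a number of a shift or a turn outside -1 to 1 is refused whole. A call with a gripper value outside its range is refused whole. The fingers move at their own pace and stop on an object; "grip_force" is the grip in N (left out, the last holds). Time passes only in rows, so rows that do not move let the fingers close. It gives the time, the measured TCP pose, the force, the opening and the grip force at its end, in the units of the state.
- read_state(): the state, without advancing time (a new reading comes with each control period).
- camera(name): name is "side" or "top"; returns a dict with "frame" (384x512x3 uint8, blue, green, red), "depth" (384x512 float32, mm along the optical axis (not along the pixel's ray), 0 where there is no reading), "fx", "fy", "cx", "cy" (pixels), "k1" (the pictures are not rectified: a ray, as slopes to the right and down, at radius r is drawn at 1 + k1 r^2 times it, then the intrinsics apply), "R" (3x3) and "t" (3): a world point X has camera coordinates R X + t. Camera axes: x right, y down, z forward; pixel columns grow to the right and rows downward; lengths in mm; the calibration is good to about 2 mm. A picture is of the moment at which its call begins.
- finish_job(): hands the job in; it is judged then, once.
The state is a dict: "clock": time; "joint_positions": joint angles; "joint_velocities": joint speeds; "tau": joint torques, N m; "ee_pos": TCP position; "eef_rot": TCP orientation; "wrist_force": force on the tool from outside, world axes, zero at the start; "ft_torque": the same for the moment, N m; "gripper_width": opening from 0.0 (shut) to 1.0 (fully open); "gripper_force": force on a finger pad.
Only numpy, scipy, OpenCV 4.12 (cv2) and the standard library are available. Lean on these libraries where they do the work, as an engineer would, in place of code of your own. Each camera call takes 0.05 s, during which the arm holds its last target. There are 200 camera calls.

## Task

First slide the dust guard of the green brushing unit fully shut over the brush chamber. Then take the brass-ended stick from the rack, pass its brass end straight down through the slot in the guard and press it gently onto the sprung brush inside until the black depth line round the stick is level with the top rim of the throat round the slot. Finish while still holding the stick there in the gripper, do not let go of it; leave the copper and steel sticks standing in the rack and do not knock the small solder spool away.

Things in the scene. Friction and masses are not known exactly. Their poses are not given: they have to be found in the camera images.
- brush_unit: green bench brushing unit, fixed to the bench, 130 x 229 mm, 104 mm high to the top of its rails; origin under the centre of its housing at bench level, z up. The open-topped brush chamber is its +y half, the closed motor housing (louvres) its -y half. The guard slides along the unit's y axis.
- guard (a joint): slide of the flat aluminium dust guard (116 x 110 x 4 mm, its top 101 mm above the bench): 0 = fully shut against its stop, 0.085 m = fully open, pushed back over the motor housing. Closing moves the guard towards the unit's +y. It stays where it is left; sliding it takes about 2.5 N.
- guard_pull (a point): centre of the top of the guard's upright black pull, a rounded block 12 mm thick along the slide (y), 44 mm wide across it (x), rising 32 mm above the guard plate, with free room on both faces; moves with the guard; axes as the unit
- slot (a point): centre of the work slot, at the level of the top rim of its throat, 111 mm above the bench; moves with the guard; axes as the unit. The slot in the plate is 16 mm (x) by 33 mm (y); above it the throat flares at 45 degrees over 10 mm of height to 36 x 53 mm at the rim, in a grey frame 42 x 59 mm. The slot centre is 50 mm towards +y from the pull.
- brush (a joint): sinking of the wire-wheel brush on its sprung carriage: 0 = up, at rest, 0.010 m = bottomed. It begins to sink at about 3 N and 5 mm takes about 7 N.
- brush_crest (a point): top of the brass-coloured wire wheel (44 mm diameter, 34 mm wide, axle along the unit's y), under the slot when the guard is shut; at rest 50 mm below the throat rim
- rack: dark wooden rack, fixed, 60 x 156 x 28 mm, origin under its centre, long side along its y; three wells about 18 x 34 mm and 22 mm deep in a row, 50 mm apart, at y = -50, 0 and +50 mm. The three sticks stand in them in any order, their bottoms 6 mm above the bench.
- brass_stick: flat straight stick 14 mm thick (x), 30 mm wide (y), 130 mm long (z), 180 g: the lower 45 mm is a brass blank, the rest light wood. Origin in the centre of its bottom face, z along it, up. A black depth line 3 mm broad runs round it centred 55 mm above the bottom; with the line at the throat rim the brush has sunk 5 mm. The stick may go in either way round.
- copper_stick: the same stick with a copper blank; stays in the rack; origin as brass_stick
- steel_stick: the same stick with a steel blank; stays in the rack; origin as brass_stick
- solder_spool: small blue-grey spool of solder 38 x 38 x 20 mm, loose on the bench between the unit and the rack; origin under its centre
There are look-alikes about, which are no part of the job. Leave any purple or turquoise look-alike of the brass_stick alone.

How it is judged (in metres and radians):
On the way, in this order (a step that is already met when the one before it is completed fails the run):
1. the dust guard is fully shut, the brass stick not yet in the chamber (value of joint guard below 0.003 m and (horizontal distance between brass_stick and slot above 0.05 m or z of brass_stick in the frame of slot above -0.005 m)), for 0.2 s.
2. the brass end has passed through the slot of the shut guard (value of joint guard below 0.004 m and horizontal distance between brass_stick and slot below 0.008 m and z of brass_stick in the frame of slot below -0.02 m), for 0.1 s.
At the end, for the whole second after the job is handed in: Guard shut (4 mm). Brass stick gripped, at rest, upright (0.12 rad) in the slot, depth line level with the throat rim (4 mm), pressing the brush down 1 to 9.5 mm. Copper and steel sticks where they stood (15 mm), spool too (30 mm) (value of joint guard below 0.004 m and horizontal distance between brass_stick and slot below 0.008 m and z of brass_stick in the frame of slot between -0.059 and -0.051 m and angle between the z axis of brass_stick and the z axis of slot, either way round below 0.12 rad and value of joint brush between 0.001 and 0.0095 m and contact force between brass_stick and brush above 1 N and contact force between the fingers and brass_stick above 3 N and linear speed of brass_stick below 0.02 m/s and distance of each of copper_stick, steel_stick from where it was at the start of the episode below 0.015 m and distance of solder_spool from where it was at the start of the episode below 0.03 m); the arm keeps its last pose, push and grip.
It fails at once if the copper stick is pulled out of the rack or knocked over (distance of copper_stick from where it was at the start of the episode above 0.02 m or angle between copper_stick's own z axis and vertical above 0.35 rad).
It fails at once if the steel stick is pulled out of the rack or knocked over (distance of steel_stick from where it was at the start of the episode above 0.02 m or angle between steel_stick's own z axis and vertical above 0.35 rad).
It fails at once if the solder spool is knocked away (distance of solder_spool from where it was at the start of the episode above 0.03 m).
It also fails if it takes over 69 s, if anything falls off the work surface, if the arm or the gripper's body presses on something with over 40 N, if the wrist force passes 120 N, or if a joint passes its speed limit or range.

## Working session

There is one attempt and no reset: what is moved stays moved. The work goes in short steps, Python scripts to look and compute and a tool call to move; the robot and the scene stay as the last step left them, time stands still between calls to the robot, and variables do not carry over. Pictures are saved under pics/ and viewed, at most 10 in all, crops included, and the job is handed in when it is done.

Besides the shell and the picture viewer there is one more tool, called after "Call:" in YAML: its name, and indented under it one key for each argument. servo_tool: Moves the arm, as the interface text tells. Shift numbers are shares of 50 mm and turn numbers shares of 180 degrees, none past 1 either way. Its arguments: {"type":"object","properties":{"deltas":{"type":"array"},"grip_force":{"type":"number"}},"required":["deltas"]}

```bash
mkdir -p pics; cat > h.py <<'E'
from plant import *
import numpy as np, cv2
def grab(n):
    c=camera(n); np.savez(f'{n}.npz',**{k:np.array(v) for k,v in c.items()}); return c
def load(n): return dict(np.load(f'{n}.npz'))
def rays(c,uv):
    K=np.array([[c['fx'],0,c['cx']],[0,c['fy'],c['cy']],[0,0,1]],float)
    d=np.array([c['k1'],0,0,0,0],float)
    return cv2.undistortPoints(np.array(uv,float).reshape(-1,1,2),K,d).reshape(-1,2)
def at_z(c,uv,z):
    s=rays(c,uv); D=np.c_[s,np.ones(len(s))]@c['R']; o=-c['R'].T@c['t']
    z=np.broadcast_to(z,len(s)); return o+D*((z-o[2])/D[:,2])[:,None]
def dep(c,uv):
    s=rays(c,uv); uv=np.array(uv).reshape(-1,2).round().astype(int); d=c['depth'][uv[:,1],uv[:,0]]
    return (np.c_[s,np.ones(len(s))]*d[:,None]-c['t'])@c['R']
def proj(c,P):
    X=np.array(P,float).reshape(-1,3)@c['R'].T+c['t']; s=X[:,:2]/X[:,2:]
    s=s*(1+c['k1']*(s**2).sum(1))[:,None]; return s*[c['fx'],c['fy']]+[c['cx'],c['cy']]
E
python3 - <<'E'
from h import *
for n in('top','side'):
    c=grab(n); cv2.imwrite(f'pics/{n}0.png',cv2.resize(c['frame'],(796,597),interpolation=cv2.INTER_CUBIC)); print(n,-c['R'].T@c['t'],c['R'][2],c['fx'],c['k1'])
print(read_state())
E
```

```text
top [358.21133316 -24.84639349 947.23116823] [ 0.18885702 -0.00135513 -0.98200366] 468.51916787915036 -0.048250000776489034
side [1089.14526976 -121.01659055  994.66645451] [-0.52822295  0.09779271 -0.84345545] 472.8829537095321 0.0029888471669016923
{'clock': 0.1, 'joint_positions': array([ 7.33956570e+01,  1.22209890e+01, -2.00441859e+00,  7.58309328e+01,
       -4.41220868e-04,  9.00005006e+01]), 'joint_velocities': array([ 0.05278429, -0.08102765,  0.10998747, -0.01770905, -0.09617692,
        0.04618673]), 'tau': array([ 3.60879174e-03, -6.87245965e+01,  4.87808883e+01,  1.21367644e-02,
        2.43965469e-04, -4.40301142e-05]), 'ee_pos': array([142.7960302 , 478.8586705 , 230.87588866]), 'eef_rot': array([-1.79943660e+02,  4.41712926e-04,  1.63395157e+02]), 'wrist_force': array([-0.03393832, -0.45676257,  0.19989536]), 'ft_torque': array([ 0.05227774, -0.05073616, -0.01317346]), 'gripper_force': 0.0, 'gripper_width': 1.0020159343248156}
```

View pics/top0.png

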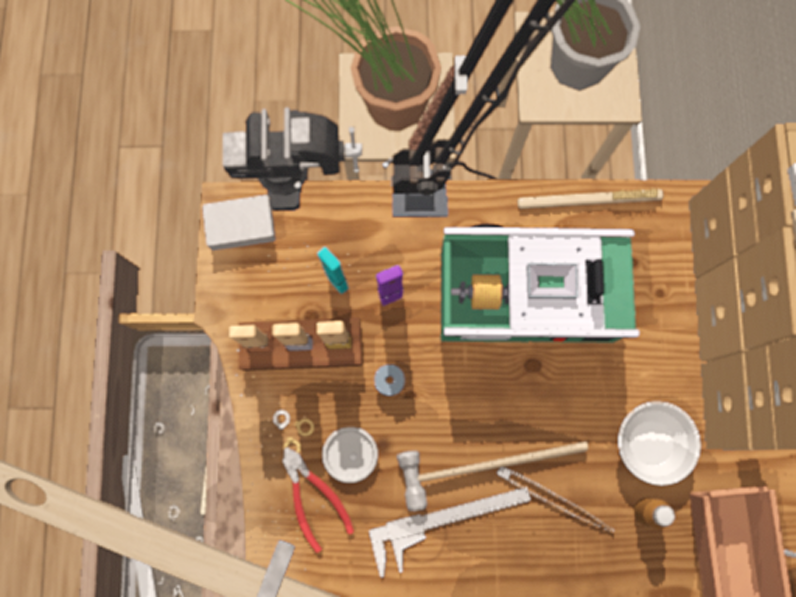

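View pics/side0.png

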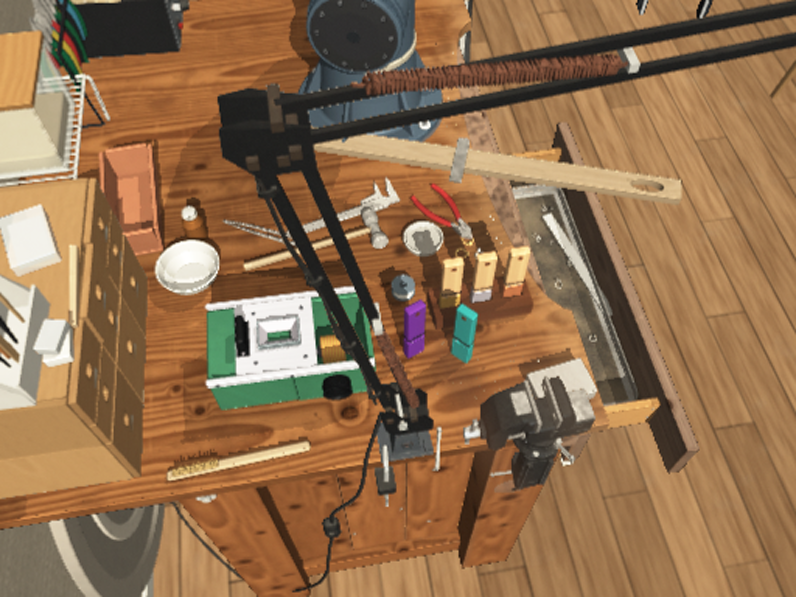

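The top view shows the unit at (540,285) with its guard open to the right. The pull is at (596,280), the throat at (552,282) and the brush at (487,291). The three rack sticks are at (243/287/332, 335), the spool is at (389,380), and there are purple and turquoise decoys. In the side view the stick nearest the unit, (452,285), looks brass. I'll zoom in.

```bash
python3 - <<'E'
from h import *
c=load('top');s=load('side')
a=cv2.resize(c['frame'][140:225,275:415],(800,486),interpolation=cv2.INTER_CUBIC)  # scale 5.714
cv2.imwrite('pics/unit.png',a)
b=cv2.resize(c['frame'][165:260,140:270],(400,292),interpolation=cv2.INTER_CUBIC) # 3.077
d=cv2.resize(s['frame'][150:235,240:350],(400,309),interpolation=cv2.INTER_CUBIC) # 3.636
o=np.zeros((309,800,3),np.uint8);o[:292,:400]=b;o[:,400:]=d
cv2.imwrite('pics/rack.png',o)
k=512/796
for n,C,pts in(('top',c,[(552,300),(525,240),(596,280),(487,291),(333,328),(288,330),(243,331),(389,372),(390,275),(332,270),(180,540),(20,490),(282,560),(460,75),(420,170),(300,350)]),('side',s,[(265,130),(320,250),(375,330),(560,170),(620,60),(410,440),(453,258),(486,256),(517,254),(240,335)])):
    P=dep(C,np.array(pts)*k)
    for p,q in zip(pts,P): print(n,p,q.round(0))
E
```

```text
top (552, 300) [ 528. -206.  101.]
top (525, 240) [ 602. -176.  102.]
top (596, 280) [ 545. -251.  133.]
top (487, 291) [ 549. -134.   59.]
top (333, 328) [491.  51. 136.]
top (288, 330) [489. 101. 136.]
top (243, 331) [488. 153. 133.]
top (389, 372) [452. -10.  20.]
top (390, 275) [553. -14. 129.]
top (332, 270) [560.  53. 129.]
top (180, 540) [245. 250.  15.]
top (20, 490) [ 255.  915. -873.]
top (282, 560) [223. 121.  25.]
top (460, 75) [687. -81. 345.]
top (420, 170) [704. -52.  72.]
top (300, 350) [480. 102.  28.]
side (265, 130) [ 706. -152.  630.]
side (320, 250) [ 340. -133.    0.]
side (375, 330) [708. -84. 342.]
side (560, 170) [245. 308.  15.]
side (620, 60) [670. 117. 625.]
side (410, 440) [715. -46.  45.]
side (453, 258) [488.  56. 135.]
side (486, 256) [493. 103. 136.]
side (517, 254) [495. 149. 134.]
side (240, 335) [ 562. -254.  130.]
```

View pics/unit.png

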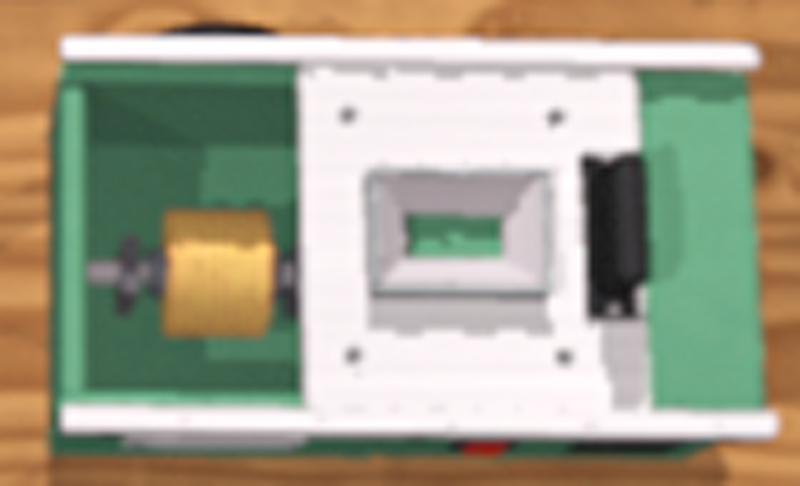

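View pics/rack.png

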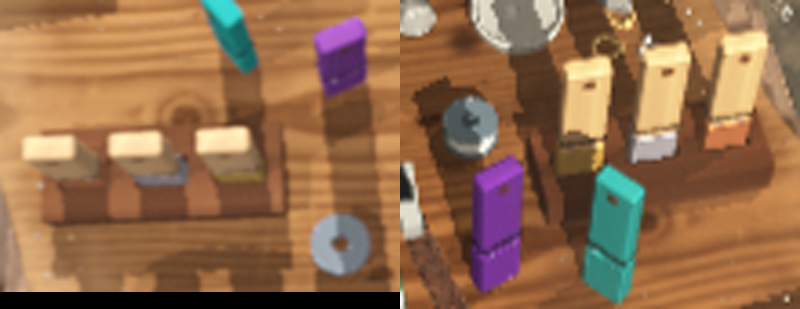

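The crops confirm that the right-hand rack stick in the top view (near 332,330) is brass, the middle one steel and the left one copper. In the unit crop the throat frame corners are about (367,170), (552,168), (550,295) and (370,295). The pull is at (585–648, 155–318).

```bash
cat >> h.py <<'E'
def cloud(c):
    v,u=np.mgrid[0:384,0:512]; uv=np.c_[u.ravel(),v.ravel()]; P=dep(c,uv); P[c['depth'].ravel()<=0]=np.nan; return uv,P
def rect(P): 
    r=cv2.minAreaRect(P[:,:2].astype(np.float32)); return r
def box(P,x,y,z): return P[(P[:,0]>x[0])&(P[:,0]<x[1])&(P[:,1]>y[0])&(P[:,1]<y[1])&(P[:,2]>z[0])&(P[:,2]<z[1])]
E
python3 - <<'E'
from h import *
c=load('top')
f=lambda p:np.array(p)/5.714+[275,140]-.4
print('frame',(q:=at_z(c,f([(367,170),(552,168),(550,295),(370,295)]),111)).round(1),q.mean(0).round(1))
print('rails',at_z(c,f([(62,38),(757,43),(775,437),(62,430)]),104).round(1))
print('guard edge',at_z(c,f([(298,70),(303,405),(637,70)]),101).round(1))
for n in('top','side'):
    C=load(n); uv,P=cloud(C)
    for m,x,y,z in(('pull',(480,620),(-290,-215),(122,145)),('rim',(490,610),(-245,-160),(107.5,116)),('brass',(460,520),(25,78),(128,145)),('steel',(460,520),(78,127),(128,145)),('copper',(460,520),(128,180),(128,145)),('purple',(530,600),(-40,20),(118,145)),('turq',(530,600),(25,90),(118,145)),('spool',(420,480),(-45,25),(14,26))):
        b=box(P,x,y,z)
        if len(b)>3: print(n,m,len(b),b.mean(0).round(1),[np.round(t,1) for t in rect(b)])
E
```

```text
frame [[ 570.6 -175.6  111. ]
 [ 570.9 -235.6  111. ]
 [ 529.1 -232.7  111. ]
 [ 529.5 -174.9  111. ]] [ 550.  -204.7  111. ]
rails [[ 617.6  -78.5  104. ]
 [ 614.7 -307.6  104. ]
 [ 483.6 -304.5  104. ]
 [ 487.7  -76.1  104. ]]
guard edge [[ 607.1 -156.1  101. ]
 [ 495.7 -153.7  101. ]
 [ 606.6 -268.1  101. ]]
top pull 185 [ 549.3 -253.9  130.9] [array([ 550. , -254.4]), array([12.4, 43.9]), np.float64(85.8)]
top rim 360 [ 550.3 -204.9  110. ] [array([ 531.5, -204.6]), array([59.7, 80.2]), np.float64(89.9)]
top brass 140 [490.9  54.8 135.3] [array([491.3,  54.7]), array([13.8, 28.3]), np.float64(0.4)]
top steel 143 [489.  104.7 134.9] [array([489.9, 105. ]), array([14.6, 30.2]), np.float64(1.7)]
top copper 129 [487.2 153.9 135. ] [array([487.5, 154. ]), array([14.6, 27.3]), np.float64(5.3)]
top purple 142 [552.9 -12.1 128.6] [array([553.6, -11.9]), array([14.6, 29.5]), np.float64(23.6)]
top turq 138 [572.3  58.  128.6] [array([573.4,  58.3]), array([30.5, 14.2]), np.float64(41.1)]
top spool 260 [442.9  -9.8  20.7] [array([442.9, -10. ]), array([35.7, 36.2]), np.float64(89.8)]
side pull 116 [ 554.4 -254.6  130.4] [array([ 552.6, -255.2]), array([12.6, 44.3]), np.float64(89.2)]
side rim 169 [ 552.4 -205.3  109.5] [array([ 553. , -205.1]), array([58.6, 44.6]), np.float64(88.9)]
side brass 83 [494.8  53.6 133. ] [array([493.7,  54.1]), array([14.2, 30. ]), np.float64(4.0)]
side steel 78 [493.  104.1 133.5] [array([491.9, 104.1]), array([16. , 29.7]), np.float64(2.0)]
side copper 76 [491.8 152.6 133.5] [array([490.9, 153.5]), array([16.2, 30. ]), np.float64(3.8)]
side purple 100 [558.2 -13.4 126.3] [array([557.3, -12.8]), array([14.5, 29.4]), np.float64(18.7)]
side turq 102 [577.3  56.9 126.6] [array([575.6,  57.6]), array([29.2, 15.1]), np.float64(40.5)]
side spool 147 [444.8 -10.6  19.2] [array([444.8, -10.7]), array([36.6, 36.4]), np.float64(35.6)]
```

Call:
servo_tool:
  deltas:
    - {"travel": [0.5, -0.92, 0], "dr": [0, 0, -0.0258], "claw": 0}
    - {"travel": [0.5, -0.92, 0], "dr": [0, 0, -0.0258], "claw": 0}
    - {"travel": [0.5, -0.92, 0], "dr": [0, 0, -0.0258], "claw": 0}
    - {"travel": [0.5, -0.92, 0], "dr": [0, 0, -0.0258], "claw": 0}
    - {"travel": [0.5, -0.92, 0], "dr": [0, 0, -0.0258], "claw": 0}
    - {"travel": [0.5, -0.92, 0], "dr": [0, 0, -0.0258], "claw": 0}
    - {"travel": [0.5, -0.92, 0], "dr": [0, 0, -0.0258], "claw": 0}
    - {"travel": [0.5, -0.92, 0], "dr": [0, 0, -0.0258], "claw": 0}

```text
clock: 1.1
ee_pos: [343.3, 109.5, 231.3]
eef_rot: [180.0, 0.0, 126.1]
wrist_force: [0.5, 1.0, 0.7]
gripper_width: 0.001
gripper_force: 0.0
```

Call:
servo_tool:
  deltas:
    - {"travel": [0.5, -0.92, 0], "dr": [0, 0, -0.0258], "claw": 0}
    - {"travel": [0.5, -0.92, 0], "dr": [0, 0, -0.0258], "claw": 0}
    - {"travel": [0.5, -0.92, 0], "dr": [0, 0, -0.0258], "claw": 0}
    - {"travel": [0.5, -0.92, 0], "dr": [0, 0, -0.0258], "claw": 0}
    - {"travel": [0.5, -0.92, 0], "dr": [0, 0, -0.0258], "claw": 0}
    - {"travel": [0.5, -0.92, 0], "dr": [0, 0, -0.0258], "claw": 0}
    - {"travel": [0.5, -0.92, 0], "dr": [0, 0, -0.0258], "claw": 0}
    - {"travel": [0, 0, 0], "dr": [0, 0, -0.0258], "claw": 0}

```text
clock: 2.1
ee_pos: [518.5, -213.6, 229.8]
eef_rot: [-179.9, -0.0, 88.8]
wrist_force: [-0.5, 0.4, -0.4]
gripper_width: -0.003
gripper_force: 0.0
```

Call:
servo_tool:
  deltas:
    - {"travel": [0.33, -0.8, 0], "dr": [0, 0, 0], "claw": 0}
    - {"travel": [0.32, -0.8, 0], "dr": [0, 0, 0], "claw": 0}
    - {"travel": [0, 0, -0.8], "dr": [0, 0, 0], "claw": 0}
    - {"travel": [0, 0, -0.8], "dr": [0, 0, 0], "claw": 0}
    - {"travel": [0, 0, -0.6], "dr": [0, 0, 0], "claw": 0}
    - {"travel": [0, 0, -0.14], "dr": [0, 0, 0], "claw": 0}
    - {"travel": [0, 0, 0], "dr": [0, 0, 0], "claw": 0}

```text
clock: 2.98
ee_pos: [550.5, -290.9, 114.7]
eef_rot: [-180.0, -0.0, 89.1]
wrist_force: [0.1, -0.7, 0.1]
gripper_width: 0.003
gripper_force: 0.0
```

Call:
servo_tool:
  deltas:
    - {"travel": [0, 0.2, 0], "dr": [0, 0, 0], "claw": 0}
    - {"travel": [0, 0.2, 0], "dr": [0, 0, 0], "claw": 0}
    - {"travel": [0, 0.2, 0], "dr": [0, 0, 0], "claw": 0}
    - {"travel": [0, 0.2, 0], "dr": [0, 0, 0], "claw": 0}
    - {"travel": [0, 0.2, 0], "dr": [0, 0, 0], "claw": 0}
    - {"travel": [0, 0.2, 0], "dr": [0, 0, 0], "claw": 0}
    - {"travel": [0, 0.2, 0], "dr": [0, 0, 0], "claw": 0}
    - {"travel": [0, 0.2, 0], "dr": [0, 0, 0], "claw": 0}

```text
clock: 3.98
ee_pos: [550.3, -210.2, 114.2]
eef_rot: [-180.0, -0.0, 89.1]
wrist_force: [1.7, -3.7, 0.1]
gripper_width: 0.001
gripper_force: 1.4
```

Call:
servo_tool:
  deltas:
    - {"travel": [0, 0.08, 0], "dr": [0, 0, 0], "claw": 0}
    - {"travel": [0, 0.08, 0], "dr": [0, 0, 0], "claw": 0}

```text
clock: 4.22
ee_pos: [550.4, -202.7, 114.2]
eef_rot: [-180.0, 0.0, 89.1]
wrist_force: [1.0, -1.9, 0.2]
gripper_width: -0.002
gripper_force: 1.3
```

Contact is steady at roughly the 2.5 N slide friction, so I'll continue in small steps until the stop.

Call:
servo_tool:
  deltas:
    - {"travel": [0, 0.06, 0], "dr": [0, 0, 0], "claw": 0}
    - {"travel": [0, 0.06, 0], "dr": [0, 0, 0], "claw": 0}

```text
clock: 4.47
ee_pos: [550.4, -200.7, 114.5]
eef_rot: [-180.0, 0.4, 89.0]
wrist_force: [-0.0, -43.0, -7.2]
gripper_width: 0.0
gripper_force: 21.6
```

Call:
servo_tool:
  deltas:
    - {"travel": [0, 0.06, 0], "dr": [0, 0, 0], "claw": 0}

```text
clock: 4.6
ee_pos: [550.4, -200.5, 114.7]
eef_rot: [-180.0, 0.7, 88.8]
wrist_force: [0.6, -63.8, -10.7]
gripper_width: -0.001
gripper_force: 32.0
```

Call:
servo_tool:
  deltas:
    - {"travel": [0, 0.04, 0], "dr": [0, 0, 0], "claw": 0}

```text
clock: 4.72
ee_pos: [550.3, -200.4, 114.8]
eef_rot: [180.0, 0.9, 88.8]
wrist_force: [0.6, -74.5, -12.9]
gripper_width: -0.0
gripper_force: 37.1
```

Call:
servo_tool:
  deltas:
    - {"travel": [0, 0.04, 0], "dr": [0, 0, 0], "claw": 0}

```text
clock: 4.85
ee_pos: [550.4, -200.2, 114.8]
eef_rot: [180.0, 1.1, 88.7]
wrist_force: [0.5, -89.0, -16.2]
gripper_width: 0.0
gripper_force: 44.0
```

The guard is hard against its stop. I'll back off and look.

Call:
servo_tool:
  deltas:
    - {"travel": [0, -0.3, 0], "dr": [0, 0, 0], "claw": 0}
    - {"travel": [0, -0.3, 0], "dr": [0, 0, 0], "claw": 0}
    - {"travel": [0, 0, 1], "dr": [0, 0, 0], "claw": 0}
    - {"travel": [-0.5, 0, 1], "dr": [0, 0, 0], "claw": 0.5}
    - {"travel": [-1, 0.5, 0.5], "dr": [0, 0, 0], "claw": 0.5}
    - {"travel": [-1, 0.8, 0], "dr": [0, 0, 0], "claw": 0.5}
    - {"travel": [-1, 0.8, 0], "dr": [0, 0, 0], "claw": 0.5}
    - {"travel": [0, 0, 0], "dr": [0, 0, 0], "claw": 0.5}

```text
clock: 5.85
ee_pos: [374.9, -114.8, 239.7]
eef_rot: [-180.0, -0.0, 89.2]
wrist_force: [0.9, 0.6, 0.7]
gripper_width: 0.502
gripper_force: 0.0
```

```bash
python3 - <<'E'
from h import *
for n in('top','side'):
    C=grab(n); uv,P=cloud(C)
    for m,x,y,z in(('pull',(480,620),(-215,-160),(122,145)),('rim',(515,590),(-175,-95),(107.5,116)),('brass',(460,520),(25,78),(128,145)),('spool',(420,480),(-45,25),(14,26))):
        b=box(P,x,y,z)
        if len(b)>3: print(n,m,len(b),b.mean(0).round(1),[np.round(t,1) for t in rect(b)])
    cv2.imwrite(f'pics/{n}1.png',C['frame'])
c=load('top');print(read_state()['ee_pos'],read_state()['eef_rot'])
a=cv2.resize(c['frame'][130:265,140:415],(800,393),interpolation=cv2.INTER_CUBIC)
cv2.imwrite('pics/top1c.png',a)
E
```

```text
top rim 172 [ 555.  -116.8  110. ] [array([ 551.9, -123.9]), array([40.4, 40.6]), np.float64(88.7)]
top brass 140 [491.   54.8 134.8] [array([491.3,  54.7]), array([14.3, 28.3]), np.float64(1.4)]
top spool 260 [442.9  -9.8  20.6] [array([442.9, -10. ]), array([35.7, 35.9]), np.float64(89.8)]
side pull 109 [ 555.9 -183.6  130.1] [array([ 554.1, -183.9]), array([12.1, 42.3]), np.float64(89.0)]
side rim 94 [ 553.6 -147.2  109.5] [array([ 554.6, -134.7]), array([57.3, 44.2]), np.float64(85.0)]
side brass 82 [494.8  54.2 133.1] [array([494.5,  54.5]), array([29.9, 14.9]), np.float64(89.2)]
side spool 143 [445.  -10.4  19.3] [array([444.9, -10.1]), array([34.7, 36.9]), np.float64(47.4)]
[ 377.96206685 -116.64036648  239.75150435] [1.79933290e+02 2.14372536e-03 8.91343635e+01]
```

View pics/top1c.png

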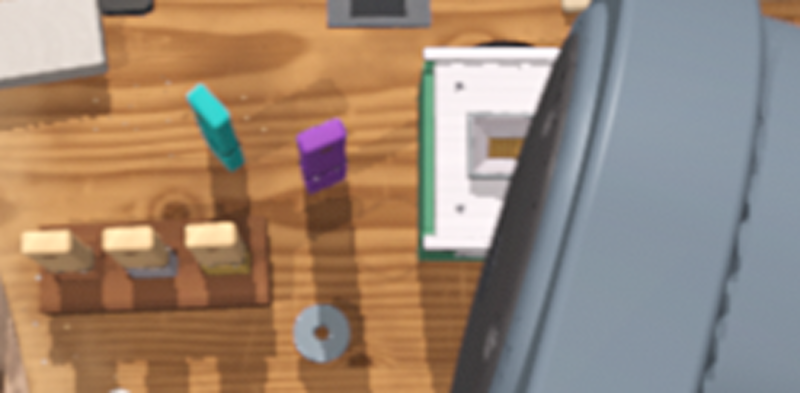

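The picture shows the guard shut, with the brush visible through the slot at (500,148). The sticks and spool are undisturbed. Now the brass stick.

Call:
servo_tool:
  deltas:
    - {"travel": [0.573, 0.856, 0], "dr": [0, 0, 0.003], "claw": 0.5}
    - {"travel": [0.573, 0.856, 0], "dr": [0, 0, 0.004], "claw": 0.5}
    - {"travel": [0.573, 0.856, 0], "dr": [0, 0, 0.004], "claw": 0.5}
    - {"travel": [0.573, 0.856, 0], "dr": [0, 0, 0.004], "claw": 0.5}
    - {"travel": [0, 0, -0.6], "dr": [0, 0, 0], "claw": 0.5}
    - {"travel": [0, 0, -0.4], "dr": [0, 0, 0], "claw": 0.5}
    - {"travel": [0, 0, 0], "dr": [0, 0, 0], "claw": 0.5}

```text
clock: 6.82
ee_pos: [492.5, 54.2, 187.7]
eef_rot: [-179.8, 0.0, 91.8]
wrist_force: [0.3, 0.2, -0.1]
gripper_width: 0.497
gripper_force: 0.0
```

```bash
python3 - <<'E'
import plant
print([(k,v) for k,v in vars(plant).items() if isinstance(v,(int,float)) or 'grip' in k])
from h import *
print(read_state())
c=grab('side')
cv2.imwrite('pics/side2c.png',cv2.resize(c['frame'][100:250,220:380],(640,600),interpolation=cv2.INTER_CUBIC))
E
```

```text
[('grip_point_offset', 18.700000000000003)]
{'clock': 6.825, 'joint_positions': array([ 6.27250959e+00,  1.25231346e+01, -7.88849229e+00,  6.97657357e+01,
        9.05956527e-03,  9.44940128e+01]), 'joint_velocities': array([-0.16203938, -1.53045815,  2.26893654,  1.80774594, -0.05254518,
        0.11349567]), 'tau': array([ 5.14217410e-01, -6.63938069e+01,  4.58450961e+01, -1.52254578e+00,
        1.44278066e-02, -3.89861307e-03]), 'ee_pos': array([492.48185111,  54.18154625, 187.70679955]), 'eef_rot': array([-1.79822473e+02,  4.86553658e-03,  9.17784903e+01]), 'wrist_force': array([ 0.27455046,  0.21784838, -0.09585495]), 'ft_torque': array([ 0.02023585, -0.05905559, -0.01619076]), 'gripper_force': 0.0, 'gripper_width': 0.4968598674677562}
```

View pics/side2c.png

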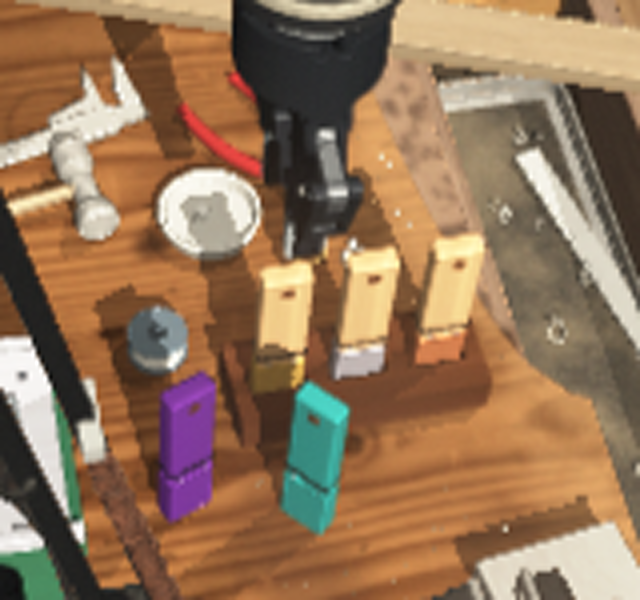

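The picture shows the gripper at (310,190) above the brass stick (285,320), clear of its neighbours. I'll descend and grip.

Call:
servo_tool:
  deltas:
    - {"travel": [0, 0, -0.6], "dr": [0, 0, 0], "claw": 0.5}
    - {"travel": [0, 0, -0.6], "dr": [0, 0, 0], "claw": 0.5}
    - {"travel": [0, 0, -0.45], "dr": [0, 0, 0], "claw": 0.5}
    - {"travel": [0, 0, -0.2], "dr": [0, 0, 0], "claw": 0.5}
    - {"travel": [0, 0, 0], "dr": [0, 0, 0], "claw": 0.3}
    - {"travel": [0, 0, 0], "dr": [0, 0, 0], "claw": 0.1}
    - {"travel": [0, 0, 0], "dr": [0, 0, 0], "claw": 0.0}
    - {"travel": [0, 0, 0], "dr": [0, 0, 0], "claw": 0}
  grip_force: 50

```text
clock: 7.88
ee_pos: [493.1, 54.5, 97.9]
eef_rot: [179.9, -0.0, 91.8]
wrist_force: [-0.7, 0.2, 6.7]
gripper_width: 0.158
gripper_force: 50.8
```

Call:
servo_tool:
  deltas:
    - {"travel": [0, 0, 0], "dr": [0, 0, 0], "claw": 0}
    - {"travel": [0, 0, 0], "dr": [0, 0, 0], "claw": 0}

```text
clock: 8.12
ee_pos: [493.1, 54.5, 97.9]
eef_rot: [179.9, -0.0, 91.8]
wrist_force: [-0.9, -0.2, 7.5]
gripper_width: 0.16
gripper_force: 50.8
```

Call:
servo_tool:
  deltas:
    - {"travel": [0, 0, 0.3], "dr": [0, 0, 0], "claw": 0}
    - {"travel": [0, 0, 0.5], "dr": [0, 0, 0], "claw": 0}
    - {"travel": [0, 0, 0.7], "dr": [0, 0, 0], "claw": 0}
    - {"travel": [0, 0, 0.7], "dr": [0, 0, 0], "claw": 0}
    - {"travel": [0, 0, 0.6], "dr": [0, 0, 0], "claw": 0}
    - {"travel": [0, 0, 0.2], "dr": [0, 0, 0], "claw": 0}
    - {"travel": [0, 0, 0], "dr": [0, 0, 0], "claw": 0}

```text
clock: 9.0
ee_pos: [492.5, 54.5, 247.0]
eef_rot: [180.0, -0.0, 91.8]
wrist_force: [0.4, 0.2, -1.1]
gripper_width: 0.153
gripper_force: 49.7
```

Call:
servo_tool:
  deltas:
    - {"travel": [0.238, -0.6, 0], "dr": [0, 0, -0.003], "claw": 0}
    - {"travel": [0.238, -0.8, 0], "dr": [0, 0, -0.003], "claw": 0}
    - {"travel": [0.238, -0.9, 0], "dr": [0, 0, -0.003], "claw": 0}
    - {"travel": [0.238, -0.9, 0], "dr": [0, 0, -0.003], "claw": 0}
    - {"travel": [0.238, -0.58, 0], "dr": [0, 0, -0.003], "claw": 0}
    - {"travel": [0, 0, 0], "dr": [0, 0, 0], "claw": 0}
    - {"travel": [0, 0, -0.4], "dr": [0, 0, 0], "claw": 0}
    - {"travel": [0, 0, 0], "dr": [0, 0, 0], "claw": 0}

```text
clock: 10.0
ee_pos: [550.6, -133.8, 224.9]
eef_rot: [-179.8, -0.1, 89.1]
wrist_force: [-0.2, 0.1, -0.8]
gripper_width: 0.159
gripper_force: 49.7
```

```bash
python3 - <<'E'
from h import *
s=grab('side');t=grab('top')
st=read_state(); print(st['ee_pos'],st['eef_rot'],st['gripper_width'])
p=proj(s,[(552,-134.5,130)])[0];q=proj(t,[(552,-134.5,130)])[0];print(p,q)
o=np.zeros((520,800,3),np.uint8)
for i,(c,r) in enumerate(((s,p),(t,q))):
    u,v=(r-[40,52]).round().astype(int);print(u,v); u=max(u,0);v=max(v,0)
    g=cv2.resize(c['frame'][v:v+104,u:u+80],(400,520),interpolation=cv2.INTER_CUBIC);o[:,400*i:400*i+400]=g
cv2.imwrite('pics/over.png',o)
E
```

```text
[ 551.50130533 -134.00770954  226.7984471 ] [-1.79954014e+02 -1.43392183e-02  8.91258170e+01] 0.15934672769258268
[210.32096502 203.3643474 ] [318.18097273 176.93083856]
170 151
278 125
```

View pics/over.png

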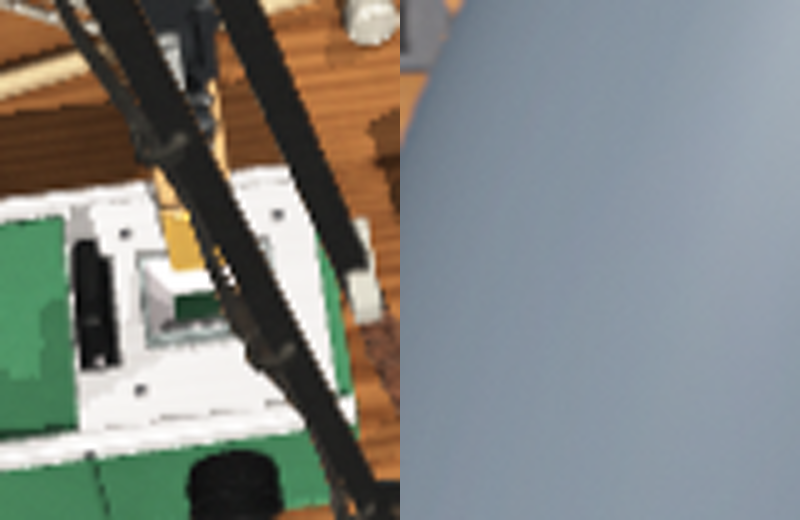

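```bash
python3 - <<'E'
from h import *
s=load('side')
f=lambda p:np.array(p,float)/5+[170,151]-.4
print('stick near-left bottom',at_z(s,f([(172,271)]),134.9))
print('rim outer NL, FL',at_z(s,f([(150,345),(140,254)]),111))
print('rim inner NL',at_z(s,f([(160,335)]),111), 'slot NL,FL',at_z(s,f([(176,330),(176,293)]),101))
uv,P=cloud(s)
b=box(P,(520,590),(-185,-165),(124,145));print('pull',b.mean(0),rect(box(P,(480,620),(-215,-160),(122,145))))
b=box(P,(540,575),(-152,-128),(140,175));print('stick pts',len(b),b.mean(0),np.percentile(b,[5,95],axis=0))
E
```

```text
stick near-left bottom [[ 556.36342682 -148.04453657  134.9       ]]
rim outer NL, FL [[ 576.86779907 -161.97637225  111.        ]
 [ 530.54141969 -161.69140606  111.        ]]
rim inner NL [[ 572.67808671 -157.25563585  111.        ]] slot NL,FL [[ 565.50302978 -150.56144241  101.        ]
 [ 546.89026242 -148.57259715  101.        ]]
pull [ 554.69415419 -181.47955473  130.52502674] ((553.1509399414062, -183.93301391601562), (12.18925666809082, 42.6998405456543), 89.50152587890625)
stick pts 55 [ 557.55131791 -142.08754142  156.31588149] [[ 555.50849372 -147.47069634  142.28493016]
 [ 559.12423955 -136.49556928  173.20520847]]
```

Call:
servo_tool:
  deltas:
    - {"travel": [0.026, 0, -0.2], "dr": [0, 0, 0], "claw": 0}
    - {"travel": [0, 0, -0.2], "dr": [0, 0, 0], "claw": 0}
    - {"travel": [0, 0, -0.16], "dr": [0, 0, 0], "claw": 0}
    - {"travel": [0, 0, 0], "dr": [0, 0, 0], "claw": 0}

```text
clock: 10.6
ee_pos: [552.8, -134.5, 198.0]
eef_rot: [-179.9, -0.0, 89.1]
wrist_force: [0.2, -0.3, -2.7]
gripper_width: 0.16
gripper_force: 49.7
```

Call:
servo_tool:
  deltas:
    - {"travel": [0, 0, -0.08], "dr": [0, 0, 0], "claw": 0}
    - {"travel": [0, 0, 0], "dr": [0, 0, 0], "claw": 0}

```text
clock: 10.85
ee_pos: [553.1, -134.6, 194.7]
eef_rot: [-180.0, -0.0, 89.1]
wrist_force: [1.0, -0.0, -2.2]
gripper_width: 0.156
gripper_force: 49.7
```

Call:
servo_tool:
  deltas:
    - {"travel": [0, 0, -0.08], "dr": [0, 0, 0], "claw": 0}
    - {"travel": [0, 0, 0], "dr": [0, 0, 0], "claw": 0}

```text
clock: 11.1
ee_pos: [553.1, -134.5, 190.5]
eef_rot: [-180.0, -0.0, 89.1]
wrist_force: [-0.3, 0.3, -1.9]
gripper_width: 0.161
gripper_force: 49.7
```

Call:
servo_tool:
  deltas:
    - {"travel": [0, 0, -0.08], "dr": [0, 0, 0], "claw": 0}
    - {"travel": [0, 0, -0.08], "dr": [0, 0, 0], "claw": 0}

```text
clock: 11.35
ee_pos: [553.2, -134.6, 182.5]
eef_rot: [-180.0, -0.0, 89.1]
wrist_force: [0.4, -0.2, -1.6]
gripper_width: 0.155
gripper_force: 49.8
```

Call:
servo_tool:
  deltas:
    - {"travel": [0, 0, -0.1], "dr": [0, 0, 0], "claw": 0}
    - {"travel": [0, 0, -0.1], "dr": [0, 0, 0], "claw": 0}
    - {"travel": [0, 0, 0], "dr": [0, 0, 0], "claw": 0}

```text
clock: 11.72
ee_pos: [552.9, -134.5, 172.3]
eef_rot: [-180.0, -0.0, 89.1]
wrist_force: [0.2, 0.3, -2.1]
gripper_width: 0.156
gripper_force: 49.7
```

Call:
servo_tool:
  deltas:
    - {"travel": [0, 0, -0.12], "dr": [0, 0, 0], "claw": 0}
    - {"travel": [0, 0, -0.12], "dr": [0, 0, 0], "claw": 0}
    - {"travel": [0, 0, -0.08], "dr": [0, 0, 0], "claw": 0}
    - {"travel": [0, 0, 0], "dr": [0, 0, 0], "claw": 0}

```text
clock: 12.22
ee_pos: [552.9, -134.5, 156.4]
eef_rot: [-180.0, -0.0, 89.1]
wrist_force: [0.1, -0.1, -1.1]
gripper_width: 0.157
gripper_force: 49.7
```

Call:
servo_tool:
  deltas:
    - {"travel": [0, 0, -0.05], "dr": [0, 0, 0], "claw": 0}
    - {"travel": [0, 0, 0], "dr": [0, 0, 0], "claw": 0}

```text
clock: 12.48
ee_pos: [553.1, -134.6, 154.2]
eef_rot: [-180.0, -0.0, 89.1]
wrist_force: [-1.1, -0.4, -1.1]
gripper_width: 0.156
gripper_force: 49.7
```

Call:
servo_tool:
  deltas:
    - {"travel": [0, 0, -0.05], "dr": [0, 0, 0], "claw": 0}
    - {"travel": [0, 0, 0], "dr": [0, 0, 0], "claw": 0}

```text
clock: 12.72
ee_pos: [553.3, -134.6, 152.0]
eef_rot: [180.0, 0.0, 89.1]
wrist_force: [0.7, 0.2, 2.9]
gripper_width: 0.154
gripper_force: 50.3
```

Contact came at about TCP z 152.5, against 152.9 predicted. I need about 4 mm more.

Call:
servo_tool:
  deltas:
    - {"travel": [0, 0, -0.05], "dr": [0, 0, 0], "claw": 0}
    - {"travel": [0, 0, -0.03], "dr": [0, 0, 0], "claw": 0}
    - {"travel": [0, 0, 0], "dr": [0, 0, 0], "claw": 0}
    - {"travel": [0, 0, 0], "dr": [0, 0, 0], "claw": 0}

```text
clock: 13.22
ee_pos: [553.4, -134.6, 148.0]
eef_rot: [180.0, 0.0, 89.1]
wrist_force: [-1.2, -0.9, 5.4]
gripper_width: 0.156
gripper_force: 50.7
```

```bash
python3 - <<'E'
from h import *
s=grab('side'); st=read_state(); print(st['ee_pos'],st['eef_rot'],st['wrist_force'])
uv,P=cloud(s); print('pull',rect(box(P,(480,620),(-215,-160),(122,145))))
p=proj(s,[(552,-134.5,111)])[0];u,v=(p-[35,42]).round().astype(int);print(u,v)
cv2.imwrite('pics/fin.png',cv2.resize(s['frame'][v:v+70,u:u+80],(800,600)[:1]+(700,) if 0 else (640,560),interpolation=cv2.INTER_CUBIC))
E
```

```text
[ 553.35169363 -134.61536254  148.04411217] [1.79968357e+02 8.09726226e-03 8.90915376e+01] [-0.61930477  0.558054    5.48611329]
pull ((554.4344482421875, -183.82025146484375), (12.102625846862793, 45.093719482421875), 89.02790069580078)
176 166
```

View pics/fin.png

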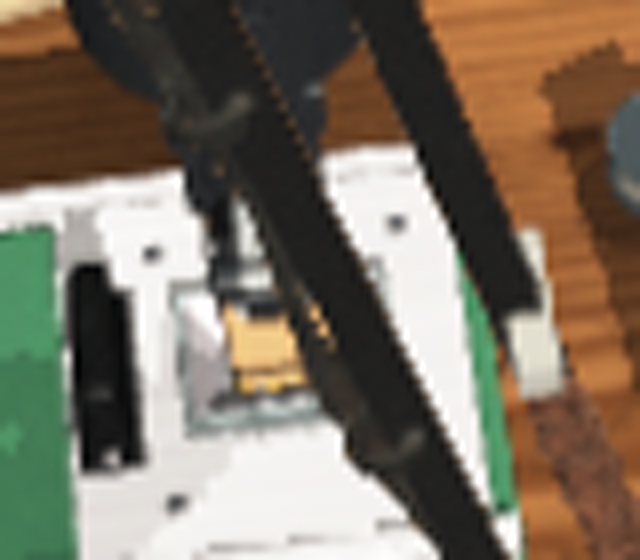

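The picture shows the stick standing in the throat at (265,350) with the guard shut. Its depth line is at about (270,380), near the rim. The net 5.5 N plus the stick's 1.8 N weight is about 7 N, which matches 5 mm of sink, so I'm handing in.

```bash
python3 -c "
from plant import *
print(finish_job())"
```

```text
the job is handed in; nothing more can be done
None
```

I handed the job in with the guard shut and the brass stick held upright in the slot, pressing the brush with about 7 N, which matches 5 mm of sink; the other sticks and the spool were not touched, and no verdict came back.

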